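# Draw the vent flap shut with the hook pole

### The arm

A 7-joint arm with a two-finger parallel gripper is mounted at the origin on a cart in front of the work surface, level with it; the furniture and walls round the work are solid. World frame = base frame: x ahead of the robot, y to its left, z up, the work surface at z = 0. Lengths are in m, angles in rad, forces in N, time in s.
With the tool pointing down it reaches from about 0.4 to 0.85 m from the base axis. Payload 4.5 kg.
Tool frame: the origin (TCP) lies at the very end of the fingers, on their centre line; the grasp point (between the pads) lies 19 mm behind it; z points along the fingers, y is the line along which they close (so a half turn about z gives the same grasp; the last joint's range is limited). The gripper opens to 88 mm and grips with 3 to 60 N. Pads are 18 mm wide; open, the fingers measure 123 mm over their backs; the gripper's body (75 mm by 187 mm) begins 45 mm behind the grasp point.
Start: joints at [1.145, 0.689, -0.195, 1.565, 0.157, 0.902, -0.215], TCP at [0.277, -0.56, 0.239] pointing down, gripper open.
Joint ranges: [-3.01, 3.01], [-0.46, 2.08], [-1.47, 1.51], [0.13, 2.56], [-1, 4.14], [0.04, 2.09], [-2.66, 2.66]. Speed limits (rad/s): [2.57, 2.57, 3.14, 3.14, 3.14, 3.14, 3.14].

### API

Orientations are given as a unit quaternion [x, y, z, w].
In Python, from plant import r, eyes, nets gives the robot as it stands.
- The arm moves only by the shell command python3 -m pendant 'ROWS' [FORCE]. ROWS is JSON, a list of rows, each an object of numbers: "claw": the opening, from 0 (shut) to 1 (fully open); "dx", "dy", "dz": the shift along the world's x, y, z in mm; "twist": the turn about the world's z in rad. In form: [{"claw": .., "dx": .., "dy": .., "dz": .., "twist": ..}, ...]. A call has 1 to 8 rows; each row is the pose to reach, as a shift and turn from the pose commanded when the call began; what a row does not reach only later rows make up. A row lasts 1/10 s, in which the tool goes at most 50 mm and 8.59 degrees, less where a joint would pass 70% of its speed; a pose out of reach is approached as far as the arm can. A call with a gripper value outside its range is refused whole. The fingers move at their own pace and stop on an object; FORCE is the grip in N (left out, the last holds). Time passes only in rows, so rows that repeat a pose let the fingers close. It gives the time, the measured TCP pose, the force, the opening and the grip force at its end, in the units of the state.
- r.get_state(): the state, without advancing time (a new reading comes with each control period).
- eyes.snapshot(name): name is "scene" or "top" or "wrist"; returns (picture, depth): 400x640x3 uint8, blue, green, red; 400x640 float32, m along the optical axis (not along the pixel's ray), 0 where there is no reading.
- eyes.camera_info(name): a dict with "K" (3x3 intrinsics, pixels), "world_to_cam" (4x4, takes a point from world to camera coordinates); the wrist camera has in their place "T_tool_cam" (4x4, takes a point from camera to tool coordinates, whose origin is the TCP and whose axes are the flange's). Camera axes: x right, y down, z forward; pixel columns grow to the right and rows downward; lengths in m; the calibration is good to about 2 mm. The wrist camera is an equidistant fisheye: a pixel r from the principal point sees the ray r / f radians off the axis. A picture is of the moment at which its call begins: read the wrist's pose just before it. camera_info takes no time and is no camera call.
- r.finish_job(): hands the job in; it is judged then, once.
Trained networks look in the newest picture that a camera, given by its name, has taken for a name from the list of things; names that differ only in an ending like _2 or _b are one class to them, and where a whole thing is asked for, a point or a joint stands for the part that bears it (a point fixed in the world has none). Each returns a list of dicts, best first, with "confidence" (0 to 1); they miss things now and then, are a little off and sometimes report something else, mostly with a low value. They report only what shows in the picture. A call takes as long as a camera call. They do not tell look-alikes from the thing itself.
- nets.spot_in(camera, query): "box" ([left, top, width, height] as shares, 0 to 1, of the picture: columns of its width, rows of its height, round what is visible of it).
- nets.place_of(camera, query): "position" ([column, row] as shares, 0 to 1, of the picture: columns of its width, rows of its height: a listed point, or the origin of a listed thing).
The state is a dict: "clock": time; "q": joint angles; "qd": joint speeds; "joint_torque": joint torques, N m; "tool_pos": TCP position; "eef_rot": TCP orientation; "contact_force": force on the tool from outside, world axes, zero at the start; "moment": the same for the moment, N m; "opening": opening from 0.0 (shut) to 1.0 (fully open); "finger_force": force on a finger pad.
Only numpy, scipy, OpenCV 4.12 (cv2) and the standard library are available. Lean on these libraries where they do the work, as an engineer would, in place of code of your own. Each camera call takes 0.05 s, during which the arm holds its last target. There are 200 camera calls.

### The job

The extraction box on the table stands with its roof flap open. Take the hook pole from its fork stand, put its prong through the ring eye on the flap's edge, and draw the flap down until the catch snaps behind it and it stays shut by itself; then unhook the pole and hang it back in the fork. Work the flap only with the pole, never with the gripper, keep the pole's force on it under 20 N, and leave the other things on the table where they are.

Things in the scene. Friction and masses are not known exactly. Their poses are not given: they have to be found in the camera images.
- vent_box: grey metal extraction box, 130 (x) x 200 (y) x 100 mm high, fixed, open on top between two side cheeks; origin under its centre, x from its low louvred front (-x, robot side) to its back, z up. Inside the front, a spring catch and a rubber seal sit on one sill whose height differs by up to 16 mm between set-ups and is not told: the shut flap's eye lies 74 to 96 mm above the table, so feel for it.
- flap_hinge (a point): middle of the flap's hinge axis at the back of the box: 60 mm behind the box's origin, 85 mm up; axes as the box, hinge axis along y. The hinge has a spring and friction: let go above about 0.7 rad the flap stays; let go lower but not caught, it springs open again. Drawing it down takes 2 to 5 N at the eye.
- flap: plain aluminium roof flap, 125 long x 180 wide x 4 mm, hinged along its back edge; origin on the hinge axis, x from its free edge to the hinge, y along the hinge, z out of its upper face. It starts 0.85 to 1.25 rad open (free edge raised) and turns down towards the robot to shut, then lying about level. A steady pull of 14 N at the eye always shuts it.
- eye (a point): centre of the ring eye that stands out from the middle of the flap's free edge, 144 mm from the hinge axis; hole 18 mm across, wire 5 mm; the ring's axis is this frame's y (along the hinge), axes as the flap. The catch is met about 13 mm before shut and takes 6 to 12 N here; past it the flap snaps onto the seal (about 4.7 N per mm here, solid after 8 mm).
- pole: hook pole, 178 mm overall, 0.08 to 0.17 kg: 9 mm square steel shaft, one straight round prong at its lower end pointing along the pole's +y; origin on the shaft's axis at the prong's root, z up the shaft; shaft ends 3.5 mm below it. A 24 mm square collar, 6 mm thick, has its underside 105.5 mm above the origin; above it a wooden handle, 16 x 16 mm, 111 to 175 mm above the origin.
- prong_tip (a point): tip of the pole's round prong (7 mm thick), 37.5 mm from the shaft's axis along the pole's +y; axes as the pole.
- collar (a point): middle of the underside of the pole's collar, on the shaft's axis.
- stand: metal fork stand, fixed, base 85 x 105 mm, 130 mm high; origin under the hanging pole's axis. Two level tines, 12 mm apart inside, run along its y, open at the +y end; the post is on the -y side, 32 to 42 mm from the pole's axis. The pole hangs upright in it, collar on the tines, prong towards +y, origin 24.5 mm above the table.
- fork (a point): the point on top of and midway between the tines where the middle of the collar's underside rests, 130 mm above the table; axes as the stand. The pole comes out straight upwards (the prong passes between the tines) and goes back the same way. Lips 4 mm high cross the tines 14 to 18 mm from here on the +y side.
- ink_bottle: dark ink bottle, 58 x 60 x 69 mm, bystander; origin at its underside.
- mint_tin: small oval tin, 36 x 64 x 17 mm, bystander; origin at its underside.
- eraser_box: eraser in a sleeve, 31 x 66 x 20 mm, bystander; origin at its underside.
- tape: roll of tape, 104 mm across, 25 mm high, bystander; origin at its underside.
- sharpener: pencil sharpener, 37 x 61 x 34 mm, bystander; origin at its underside.
Not all that is in view belongs to the job. There is more than one size of the pole; the one meant has the size given above. What is shaped like the stand but red is not meant.

How it is judged:
By the outcome, as a careful person would: the job done as asked, in the order asked, and still so for the second after the job is handed in, with the robot touching nothing.
It also fails if it takes over 58 s, if anything falls off the work surface, if the arm or the gripper's body presses on something with over 40 N, if the wrist force passes 120 N, or if a joint passes its speed limit or range.

## Working session

There is one attempt and no reset: what is moved stays moved. The work goes in short steps, Python scripts to look and compute and a shell command to move; the robot and the scene stay as the last step left them, time stands still between calls to the robot, and variables do not carry over. Pictures are saved under pics/ and viewed, at most 12 in all, crops included, and the job is handed in when it is done.

```bash
mkdir -p pics; ls
cat > h.py <<'E'
import numpy as np, cv2
from plant import r, eyes, nets
def snap(n):
    s=r.get_state(); im,d=eyes.snapshot(n); return s,im,d
def world(n,u,v,z):
    i=eyes.camera_info(n); K=np.array(i["K"]); T=np.linalg.inv(np.array(i["world_to_cam"]))
    p=np.linalg.inv(K)@[u,v,1]*z; return (T@[*p,1])[:3]
def proj(n,P):
    i=eyes.camera_info(n); p=np.array(i["world_to_cam"])@[*P,1]; q=np.array(i["K"])@p[:3]; return q[:2]/q[2]
def onplane(n,u,v,h):
    a=world(n,u,v,0.0); b=world(n,u,v,1.0); return a+(b-a)*(h-a[2])/(b[2]-a[2])
E
python3 - <<'E'
from h import *
for n in("scene","top"):
    s,im,d=snap(n); cv2.imwrite(f"pics/{n}0.png",im); np.save(f"{n}0.npy",d)
    for q in("pole","stand","fork","collar","prong_tip","eye","flap_hinge","vent_box","flap"):
        for x in nets.place_of(n,q)[:3]:
            u,v=x["position"][0]*640,x["position"][1]*400
            z=d[min(int(v),399),min(int(u),639)]
            print(n,q,round(x["confidence"],2),int(u),int(v),world(n,u,v,z).round(3))
print(r.get_state()["clock"])
E
```

```text
pics
scene pole 0.84 403 233 [ 0.336 -0.288  0.004]
scene pole 0.52 379 211 [ 0.461 -0.298  0.033]
scene pole 0.48 387 200 [ 0.462 -0.332  0.067]
scene stand 0.81 378 217 [ 0.464 -0.298  0.006]
scene fork 0.88 382 183 [ 0.463 -0.301  0.141]
scene collar 0.83 405 193 [ 0.336 -0.278  0.15 ]
scene collar 0.69 393 165 [ 0.535 -0.429  0.161]
scene collar 0.55 383 184 [ 0.462 -0.306  0.134]
scene prong_tip 0.76 370 215 [ 0.471 -0.261  0.024]
scene prong_tip 0.62 393 234 [ 0.344 -0.248  0.007]
scene prong_tip 0.6 400 202 [ 0.512 -0.464  0.005]
scene eye 0.63 280 169 [ 1.689 -0.588 -0.205]
scene flap_hinge 0.9 269 199 [0.635 0.052 0.108]
scene flap 0.85 273 199 [0.637 0.034 0.099]
top pole 0.78 438 195 [ 0.556 -0.433  0.013]
top pole 0.63 396 265 [ 0.338 -0.29   0.066]
top pole 0.47 396 222 [ 0.455 -0.282  0.134]
top stand 0.82 398 219 [ 0.463 -0.288  0.126]
top stand 0.72 354 141 [ 0.709 -0.171  0.073]
top stand 0.65 449 248 [ 0.393 -0.46   0.01 ]
top fork 0.9 399 217 [ 0.469 -0.29   0.135]
top fork 0.8 460 246 [ 0.398 -0.492  0.017]
top fork 0.33 288 161 [0.626 0.025 0.146]
top collar 0.79 400 261 [ 0.344 -0.286  0.16 ]
top collar 0.67 451 185 [ 0.551 -0.425  0.185]
top collar 0.47 404 215 [ 0.466 -0.294  0.193]
top prong_tip 0.84 452 209 [ 0.516 -0.476 -0.003]
top prong_tip 0.65 380 262 [ 0.349 -0.25   0.008]
top prong_tip 0.58 382 219 [ 0.481 -0.259 -0.003]
top eye 0.81 287 164 [0.603 0.023 0.201]
top flap_hinge 0.97 284 160 [0.64  0.039 0.11 ]
top vent_box 0.67 291 183 [0.589 0.021 0.019]
top vent_box 0.27 284 164 [0.602 0.03  0.204]
1.0
```

Run:
```python
import cv2,numpy as np
a=cv2.imread("pics/scene0.png")[110:290,210:450]; b=cv2.imread("pics/top0.png")[110:300,240:500]
a=cv2.resize(a,(400,300),interpolation=2); b=cv2.resize(b,(400,292),interpolation=2)
cv2.imwrite("pics/full.png",cv2.resize(cv2.imread("pics/scene0.png"),(800,500)))
a=cv2.resize(cv2.imread("pics/scene0.png")[110:270,230:450],(800,582),interpolation=2);cv2.imwrite("pics/a.png",a)
b=cv2.resize(cv2.imread("pics/top0.png")[110:300,240:500],(800,585),interpolation=2);cv2.imwrite("pics/b.png",b)
```

```text
(no output)
```

View pics/a.png

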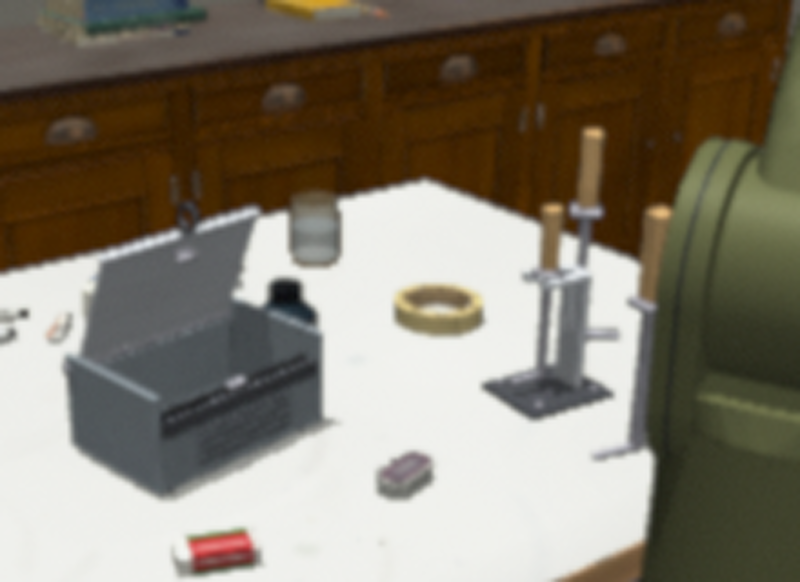

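View pics/b.png

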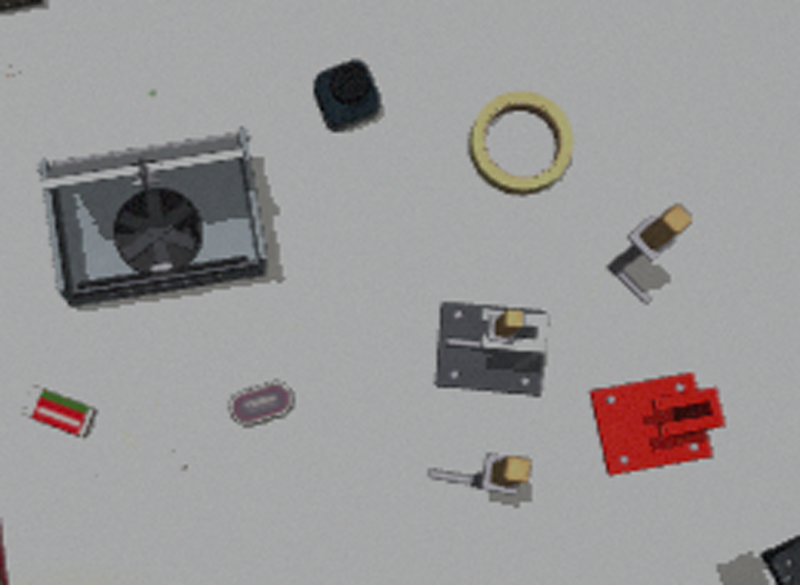

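The scene shows three poles. One hangs in the grey stand (scene px 383,184; top px 400,215), with its top at about z 0.195, which fits the size given. The two taller free-standing ones are at scene 405,193 and 393,165. The red fork at top 460,246 is a decoy. I choose the pole in the grey stand, and the two crops serve as the close check.

```bash
cat >> h.py <<'E'
def cloud(n,d):
    i=eyes.camera_info(n); K=np.array(i["K"]); T=np.linalg.inv(np.array(i["world_to_cam"]))
    v,u=np.nonzero(d>0); z=d[v,u]; p=np.stack([(u-K[0,2])/K[0,0]*z,(v-K[1,2])/K[1,1]*z,z,np.ones_like(z)])
    return (T@p)[:3].T,u,v
def rect(P): 
    c,s,a=cv2.minAreaRect((P[:,:2]*1000).astype(np.float32)); return np.round(c,1),np.round(s,1),a
E
python3 - <<'E'
from h import *
from scipy.spatial.transform import Rotation as R
s=r.get_state(); M=R.from_quat(s["eef_rot"]).as_matrix(); print(s["tool_pos"],"toolx",M[:,0].round(3),"tooly",M[:,1].round(3))
i=eyes.camera_info("wrist");print(i["K"],np.round(i["T_tool_cam"],3))
for n in("top","scene"):
    P,u,v=cloud(n,np.load(n+"0.npy"))
    def sel(x0,x1,y0,y1,z0,z1): return P[(P[:,0]>x0)&(P[:,0]<x1)&(P[:,1]>y0)&(P[:,1]<y1)&(P[:,2]>z0)&(P[:,2]<z1)]
    for nm,b in dict(handle=(.43,.5,-.33,-.26,.14,.22),tines=(.42,.51,-.34,-.22,.11,.14),base=(.38,.54,-.38,-.2,.004,.02),tall1=(.29,.38,-.32,-.25,.1,.4),tall2=(.5,.6,-.47,-.38,.1,.4),box=(.45,.75,-.15,.2,.05,.105),flap=(.45,.75,-.15,.2,.12,.3)).items():
        Q=sel(*b)
        if len(Q)>3: print(n,nm,len(Q),Q.mean(0).round(3),"zmax",Q[:,2].max().round(3),rect(Q))
    Q=sel(.45,.75,-.1,.15,.14,.3)
    if len(Q)>10:
        c=Q.mean(0); print("flap normal",np.linalg.svd(Q-c)[2][2].round(3)); print("top pts",Q[np.argsort(-Q[:,2])[:6]].round(3))
E
```

```text
[ 0.27739414 -0.56010305  0.23876541] toolx [0.896 0.444 0.   ] tooly [ 0.444 -0.896  0.   ]
[[309.70691629   0.         321.52345348]
 [  0.         309.70691629 198.33160382]
 [  0.           0.           1.        ]] [[-0.001 -0.959 -0.282  0.073]
 [ 1.    -0.    -0.001  0.001]
 [ 0.001 -0.282  0.959 -0.145]
 [ 0.     0.     0.     1.   ]]
top handle 65 [ 0.47  -0.297  0.183] zmax 0.204 (array([ 470.4, -298.7]), array([20.4, 16. ]), 3.355905294418335)
top tines 176 [ 0.468 -0.312  0.13 ] zmax 0.14 (array([ 470.7, -310.8]), array([58.1, 36.4]), 85.02421569824219)
top base 701 [ 0.462 -0.294  0.008] zmax 0.018 (array([ 459.1, -289.9]), array([176. , 157.5]), 89.501953125)
top tall1 163 [ 0.338 -0.29   0.194] zmax 0.239 (array([ 339.5, -293.9]), array([31.7, 30.5]), 79.43529510498047)
top tall2 201 [ 0.551 -0.432  0.189] zmax 0.239 (array([ 553.6, -435.3]), array([29.6, 29.4]), 44.47121810913086)
top box 736 [0.571 0.021 0.082] zmax 0.105 (array([607.3, -24.1]), array([162. , 318.6]), 19.781429290771484)
top flap 390 [0.612 0.028 0.179] zmax 0.234 (array([609.1,  27.3]), array([ 55. 
[... 474 characters left out ...]
x 0.02 (array([ 468.5, -308.7]), array([108.7,  86.9]), 84.4568862915039)
scene tall1 220 [ 0.336 -0.284  0.177] zmax 0.235 (array([ 338.6, -287.2]), array([22.3, 32.5]), 83.37439727783203)
scene tall2 176 [ 0.547 -0.428  0.176] zmax 0.236 (array([ 551.7, -432.1]), array([26.9, 33. ]), 44.31732177734375)
scene box 1616 [0.588 0.029 0.075] zmax 0.105 (array([605.6, -24.1]), array([164. , 326.7]), 19.83022117614746)
scene flap 902 [0.612 0.036 0.167] zmax 0.232 (array([606.4,  27.5]), array([ 55. , 181.9]), 10.699471473693848)
flap normal [-0.912 -0.153 -0.38 ]
top pts [[0.587 0.026 0.232]
 [0.591 0.031 0.232]
 [0.593 0.026 0.23 ]
 [0.583 0.025 0.229]
 [0.599 0.03  0.229]
 [0.587 0.026 0.229]]
```

```bash
python3 -m pendant '[{"claw":1,"dx":0,"dy":0,"dz":40,"twist":0.1},{"claw":1,"dx":30,"dy":35,"dz":50,"twist":0.25},{"claw":1,"dx":60,"dy":75,"dz":50,"twist":0.4},{"claw":1,"dx":90,"dy":115,"dz":50,"twist":0.55},{"claw":1,"dx":120,"dy":155,"dz":50,"twist":0.7},{"claw":1,"dx":145,"dy":195,"dz":50,"twist":0.85},{"claw":1,"dx":170,"dy":230,"dz":50,"twist":1.0},{"claw":1,"dx":192,"dy":262,"dz":50,"twist":1.02}]'
python3 -m pendant '[{"claw":1,"dx":0,"dy":0,"dz":0,"twist":0},{"claw":1,"dx":0,"dy":0,"dz":0,"twist":0},{"claw":1,"dx":0,"dy":0,"dz":0,"twist":0},{"claw":1,"dx":0,"dy":0,"dz":0,"twist":0}]'
cat >> h.py <<'E'
from scipy.spatial.transform import Rotation as R
def wray(s,u,v):
    i=eyes.camera_info("wrist");K=np.array(i["K"]);T=np.array(i["T_tool_cam"])
    a=np.array([(u-K[0,2])/K[0,0],(v-K[1,2])/K[1,1]]); t=np.linalg.norm(a); dd=np.array([*(a/max(t,1e-9)*np.sin(t)),np.cos(t)])
    M=R.from_quat(s["eef_rot"]).as_matrix(); o=np.array(s["tool_pos"])+M@T[:3,3]; return o,M@T[:3,:3]@dd,dd
def wz(s,u,v,h):
    o,dv,_=wray(s,u,v); return o+dv*(h-o[2])/dv[2]
def wd(s,u,v,z):
    o,dv,dd=wray(s,u,v); return o+dv*z/dd[2]
def wproj(s,P):
    i=eyes.camera_info("wrist");K=np.array(i["K"]);T=np.array(i["T_tool_cam"])
    M=R.from_quat(s["eef_rot"]).as_matrix(); p=M.T@(np.array(P)-s["tool_pos"]); c=T[:3,:3].T@(p-T[:3,3])
    t=np.arctan2(np.hypot(c[0],c[1]),c[2]); k=t*K[0,0]/np.hypot(c[0],c[1]); return np.array([K[0,2]+c[0]*k,K[1,2]+c[1]*k])
E
python3 - <<'E'
from h import *
s,im,d=snap("wrist"); np.save("w1.npy",d)
print(s["clock"],s["tool_pos"],s["q"])
pc=np.array([.469,-.298])
for P,c in(((.469,-.298,.1995),(0,0,255)),((.469,-.298,.13),(0,255,0))): print(wproj(s,P))
for q,h in(("collar",.13),("fork",.13),("prong_tip",.0245),("pole",.0245)):
    for x in nets.place_of("wrist",q)[:2]:
        u,v=x["position"][0]*640,x["position"][1]*400; print(q,round(x["confidence"],2),int(u),int(v),wz(s,u,v,h).round(3))
P=[];
for v in range(0,400,1):
    for u in range(150,500,1):
        z=d[v,u]
        if z>0:
            p=wd(s,u,v,z)
            if abs(p[0]-.469)<.03 and abs(p[1]+.298)<.03 and .15<p[2]<.22: P.append(p)
P=np.array(P)
if len(P): print(len(P),P.mean(0),P.max(0)); T=P[P[:,2]>P[:,2].max()-.006]; print(rect(T),rect(P))
cv2.imwrite("pics/w1.png",im)
E
```

```text
clock: 1.8
tool_pos: [0.4705, -0.296, 0.2889]
eef_rot: [0.737, 0.676, 0.0, 0.0]
contact_force: [0.9, -0.7, -0.8]
opening: 1.0
finger_force: 0.0
clock: 2.2
tool_pos: [0.4683, -0.2997, 0.2886]
eef_rot: [0.74, 0.673, -0.001, 0.0]
contact_force: [-0.2, 0.2, -0.3]
opening: 0.999
finger_force: 0.0
2.2 [ 0.46832538 -0.29974501  0.28858551] [ 0.78314329  0.56756956 -0.49098094  1.70353558  0.31790558  0.9508491
  0.07649396]
[322.09947364 200.17472161]
[322.02298469 180.30370661]
collar 0.89 323 178 [ 0.47  -0.296  0.13 ]
collar 0.76 193 191 [ 0.33  -0.296  0.13 ]
fork 0.75 324 184 [ 0.471 -0.302  0.13 ]
fork 0.68 272 311 [ 0.393 -0.454  0.13 ]
prong_tip 0.88 361 268 [ 0.514 -0.463  0.025]
prong_tip 0.69 324 134 [ 0.476 -0.261  0.025]
pole 0.81 324 160 [ 0.473 -0.295  0.025]
pole 0.75 385 242 [ 0.551 -0.425  0.025]Traceback (most recent call last):
  File "<stdin>", line 14, in <module>
  File "h.py", line 26, in wd
    o,dv,dd=wray(s,u,v); return o+dv*z/dd[2]
            ~~~~^^^^^^^
  File "h.py", line 20, in wray
    i=eyes.camera_info("wrist");K=np.array(i["K"]);T=np.array(i["T_tool_cam"])
ValueError: time passes only in moves, steps and waits
```

```bash
python3 - <<'E'
s=open("h.py").read()
s=s.replace('i=eyes.camera_info("wrist")','i=WI').replace("def wray","WI=eyes.camera_info('wrist')\ndef wray")
open("h.py","w").write(s)
E
python3 - <<'E'
from h import *
s,im,d=snap("wrist")
cv2.imwrite("pics/w1.png",cv2.resize(im[80:320,170:490],(800,600),interpolation=2))
P=np.array([wd(s,u,v,d[v,u]) for v in range(100,300) for u in range(250,400) if d[v,u]>0])
c=P[(abs(P[:,0]-.469)<.03)&(abs(P[:,1]+.298)<.04)]
T=c[c[:,2]>.19]; print(len(T),T.max(0),rect(T)); T=c[(c[:,2]>.125)&(c[:,2]<.142)]; print(len(T),rect(T))
b=P[(P[:,2]<.012)&(P[:,2]>.003)];print(rect(b))
E
```

```text
1614 [ 0.49220082 -0.27027508  0.36931659] (array([ 470.8, -289.2]), array([35.3, 40. ]), 84.93315887451172)
1202 (array([ 470. , -310.3]), array([57. , 36.7]), 85.01652526855469)
(array([ 437.5, -382.5]), array([209.9, 249.4]), 14.486112594604492)
```

View pics/w1.png

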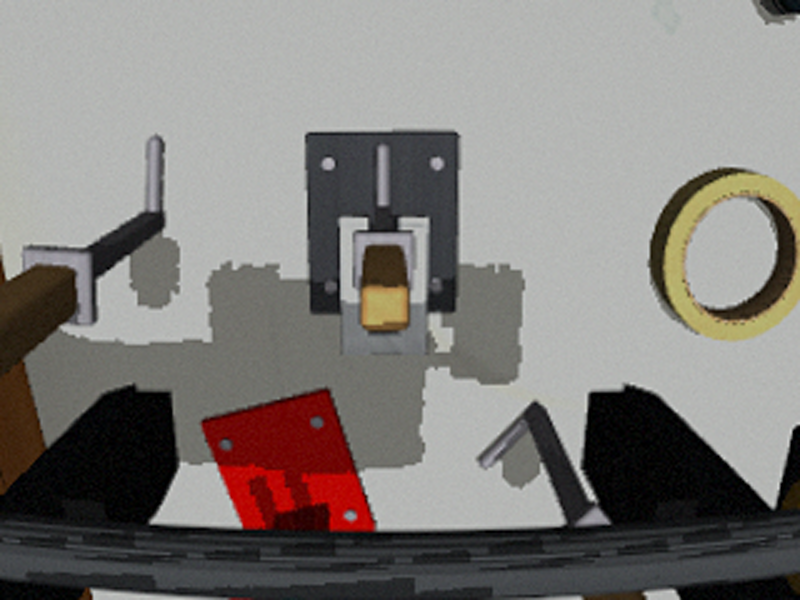

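The view shows the hanging pole square to the tool: handle top at crop (385,307) and prong at (383,150), between the open fingers, which are clear of the neighbouring poles. I'll go down and grip.

```bash
python3 -m pendant '[{"claw":1,"dx":2,"dy":0,"dz":-25,"twist":0},{"claw":1,"dx":2,"dy":0,"dz":-55,"twist":0},{"claw":1,"dx":2,"dy":0,"dz":-85,"twist":0},{"claw":1,"dx":2,"dy":0,"dz":-110,"twist":0},{"claw":1,"dx":2,"dy":0,"dz":-128,"twist":0},{"claw":1,"dx":2,"dy":0,"dz":-137,"twist":0},{"claw":1,"dx":2,"dy":0,"dz":-137,"twist":0},{"claw":0.5,"dx":2,"dy":0,"dz":-137,"twist":0}]' 50
python3 -m pendant '[{"claw":0,"dx":0,"dy":0,"dz":0,"twist":0},{"claw":0,"dx":0,"dy":0,"dz":0,"twist":0},{"claw":0,"dx":0,"dy":0,"dz":0,"twist":0},{"claw":0,"dx":0,"dy":0,"dz":0,"twist":0},{"claw":0,"dx":0,"dy":0,"dz":0,"twist":0},{"claw":0,"dx":0,"dy":0,"dz":0,"twist":0},{"claw":0,"dx":0,"dy":0,"dz":0,"twist":0},{"claw":0,"dx":0,"dy":0,"dz":0,"twist":0}]' 50
```

```text
clock: 3.3
tool_pos: [0.4719, -0.2983, 0.1524]
eef_rot: [0.739, 0.674, 0.0, 0.001]
contact_force: [-0.2, 0.4, 0.7]
opening: 0.93
finger_force: 0.0
clock: 4.1
tool_pos: [0.4714, -0.2981, 0.1517]
eef_rot: [0.739, 0.674, 0.0, 0.0]
contact_force: [0.3, -0.0, -0.2]
opening: 0.206
finger_force: 0.0
```

```bash
python3 -m pendant '[{"claw":0,"dx":0,"dy":0,"dz":0,"twist":0},{"claw":0,"dx":0,"dy":0,"dz":0,"twist":0},{"claw":0,"dx":0,"dy":0,"dz":0,"twist":0},{"claw":0,"dx":0,"dy":0,"dz":5,"twist":0},{"claw":0,"dx":0,"dy":0,"dz":10,"twist":0},{"claw":0,"dx":0,"dy":0,"dz":10,"twist":0}]'
python3 -m pendant '[{"claw":0,"dx":0,"dy":0,"dz":20,"twist":0},{"claw":0,"dx":0,"dy":0,"dz":50,"twist":0},{"claw":0,"dx":0,"dy":0,"dz":80,"twist":0},{"claw":0,"dx":0,"dy":0,"dz":110,"twist":0},{"claw":0,"dx":0,"dy":0,"dz":135,"twist":0},{"claw":0,"dx":0,"dy":0,"dz":150,"twist":0},{"claw":0,"dx":0,"dy":0,"dz":150,"twist":0}]'
```

```text
clock: 4.7
tool_pos: [0.4719, -0.2983, 0.1626]
eef_rot: [0.739, 0.674, 0.0, 0.001]
contact_force: [0.2, -0.1, -1.0]
opening: 0.179
finger_force: 50.0
clock: 5.4
tool_pos: [0.4726, -0.2985, 0.314]
eef_rot: [0.739, 0.674, 0.001, 0.002]
contact_force: [-0.0, 0.0, -1.2]
opening: 0.174
finger_force: 50.0
```

Run:
```python
from h import *
for n in("top","scene"):
    P,u,v=cloud(n,np.load(n+"0.npy"))
    m=(P[:,0]>.5)&(P[:,0]<.7)&(P[:,1]>-.12)&(P[:,1]<.16)
    F=P[m&(P[:,2]>.12)&(P[:,2]<.195)]
    for k in range(3):
        c=F.mean(0); nn=np.linalg.svd(F-c)[2][2]; nn*=np.sign(nn[0]); F=F[abs((F-c)@nn)<.004]
    yaw=np.arctan2(nn[1],nn[0]); th=np.arctan2(np.hypot(*nn[:2]),nn[2]); ex=np.array([np.cos(yaw),np.sin(yaw),0]);ey=np.array([-np.sin(yaw),np.cos(yaw),0]); up=np.array([-np.cos(th)*ex[0],-np.cos(th)*ex[1],np.sin(th)])
    E=P[m&(P[:,2]>.208)&(P[:,2]<.24)]; e=np.median(E,0)
    yr=[(F@ey).min(),(F@ey).max()]
    # eye by height along plane: hinge z .085
    mid=c+ey*(np.mean(yr)-c@ey); t=(.085-mid[2])/up[2]; H=mid+up*t; 
    H0=H-nn*0.0; print(n,"yaw",yaw.round(3),"th",th.round(3),"yrange",np.round(yr,4),np.diff(yr).round(3),"hinge(on front face)",H.round(4),"eye",(H+.144*up).round(4),"ringpts",len(E),E.mean(0).round(4),e.round(4),E[:,2].max().round(4), (E@ey).mean().round(4), "mid y",np.mean(yr).round(4))
    print(" box origin est",(H-.06*ex).round(4))
```

```text
top yaw 0.168 th 1.165 yrange [-0.1639  0.0147] [0.179] hinge(on front face) [0.652  0.0346 0.085 ] eye [0.5959 0.0251 0.2173] ringpts 19 [0.5917 0.0244 0.2263] [0.5905 0.0247 0.2281] 0.2341 -0.0746 mid y -0.0746
 box origin est [0.5929 0.0246 0.085 ]
scene yaw 0.167 th 1.17 yrange [-0.1643  0.0174] [0.182] hinge(on front face) [0.6467 0.0348 0.085 ] eye [0.5913 0.0254 0.2176] ringpts 28 [0.5898 0.0266 0.2204] [0.5868 0.0263 0.2202] 0.2319 -0.0721 mid y -0.0735
 box origin est [0.5876 0.0248 0.085 ]
```

```bash
python3 -m pendant '[{"claw":0,"dx":10,"dy":30,"dz":20,"twist":0.03},{"claw":0,"dx":30,"dy":70,"dz":45,"twist":0.07},{"claw":0,"dx":50,"dy":110,"dz":50,"twist":0.11},{"claw":0,"dx":70,"dy":150,"dz":50,"twist":0.15},{"claw":0,"dx":90,"dy":190,"dz":50,"twist":0.19},{"claw":0,"dx":110,"dy":230,"dz":50,"twist":0.23},{"claw":0,"dx":125,"dy":260,"dz":50,"twist":0.26},{"claw":0,"dx":130,"dy":273,"dz":50,"twist":0.26}]'
python3 -m pendant '[{"claw":0,"dx":0,"dy":0,"dz":-6,"twist":0},{"claw":0,"dx":0,"dy":0,"dz":-12,"twist":0},{"claw":0,"dx":0,"dy":0,"dz":-12,"twist":0},{"claw":0,"dx":0,"dy":0,"dz":-12,"twist":0}]'
python3 - <<'E'
from h import *
s,im,d=snap("wrist"); M=R.from_quat(s["eef_rot"]).as_matrix(); t=np.array(s["tool_pos"])
print(s["clock"],t.round(4),"tooly ang",np.arctan2(M[1,1],M[0,1]).round(3),s["contact_force"])
cv2.imwrite("pics/w2.png",cv2.resize(im[80:320,170:490],(800,600),interpolation=2)); np.save("w2.npy",d)
exy=M[:,1];ey=np.array([-exy[1],exy[0],0])
o=t+ey*-.0015+[0,0,-.1272]; tip=o+ey*.0375
print("pole o",o.round(4),"tip",tip.round(4),wproj(s,tip),"eye",wproj(s,[.594,.0253,.2175]))
for n in("wrist",):
  for q,h in(("eye",.2175),("prong_tip",tip[2]),("pole",o[2])):
    for x in nets.place_of(n,q)[:2]:
        u,v=x["position"][0]*640,x["position"][1]*400; print(n,q,round(x["confidence"],2),round(u,1),round(v,1),wz(s,u,v,h).round(4))
s,im,d=snap("top")
for q in("eye","prong_tip"):
    for x in nets.place_of("top",q)[:2]:
        u,v=x["position"][0]*640,x["position"][1]*400; print("top",q,round(x["confidence"],2),round(u,1),round(v,1),onplane("top",u,v,.2175).round(4))
c=cv2.resize(im[120:220,240:373],(800,600),interpolation=2); cv2.imwrite("pics/t2.png",c)
E
```

```text
clock: 6.2
tool_pos: [0.6018, -0.0207, 0.3604]
eef_rot: [0.643, 0.766, 0.001, -0.001]
contact_force: [-0.5, 0.0, -0.9]
opening: 0.177
finger_force: 50.0
clock: 6.6
tool_pos: [0.6008, -0.0275, 0.3493]
eef_rot: [0.646, 0.763, -0.001, 0.0]
contact_force: [-0.4, -0.4, -0.6]
opening: 0.181
finger_force: 50.0
6.6 [ 0.6008 -0.0275  0.3493] tooly ang 0.166 [-0.40967203 -0.42905723 -0.64658065]
pole o [ 0.601  -0.029   0.2221] tip [0.5949 0.008  0.2221] [321.65623067 150.63105158] eye [323.9003014  130.95667139]
wrist eye 0.8 321.1 133.2 [0.5919 0.0229 0.2175]
wrist prong_tip 0.91 319.1 152.3 [0.5929 0.0062 0.2221]
wrist prong_tip 0.74 169.1 248.5 [ 0.4509 -0.117   0.2221]
wrist pole 0.65 167.2 269.3 [ 0.4471 -0.1441  0.2221]
wrist pole 0.62 319.8 189.4 [ 0.599  -0.0272  0.2221]
top eye 0.6 282.7 165.9 [0.5948 0.0346 0.2175]
top prong_tip 0.57 451.9 207.7 [ 0.4838 -0.4162  0.2175]
```

View pics/w2.png

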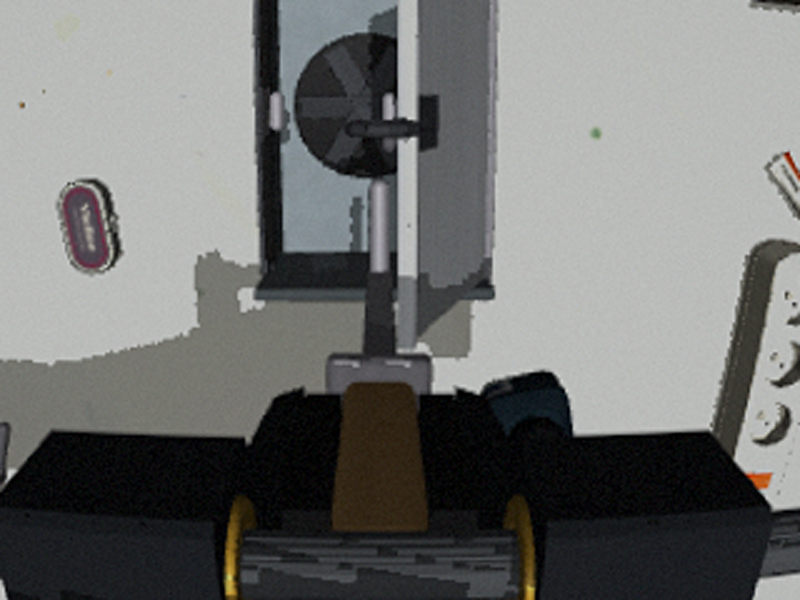

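The prong (crop column 379, tip row 180) points at the ring (edge-on at columns 348–419, row 128). It is about 2 mm short in x, 20 mm away along y, and slightly high. I'll correct and go in.

```bash
python3 -m pendant '[{"claw":0,"dx":2,"dy":0,"dz":-2,"twist":0},{"claw":0,"dx":2,"dy":0,"dz":-4.5,"twist":0},{"claw":0,"dx":2,"dy":0,"dz":-4.5,"twist":0},{"claw":0,"dx":1,"dy":6,"dz":-4.5,"twist":0},{"claw":0,"dx":0,"dy":12,"dz":-4.5,"twist":0},{"claw":0,"dx":-1,"dy":18,"dz":-4.5,"twist":0},{"claw":0,"dx":-1.5,"dy":21,"dz":-4.5,"twist":0},{"claw":0,"dx":-1.5,"dy":21,"dz":-4.5,"twist":0}]'
python3 -m pendant '[{"claw":0,"dx":-1,"dy":6,"dz":0,"twist":0},{"claw":0,"dx":-2,"dy":12,"dz":0,"twist":0},{"claw":0,"dx":-2.5,"dy":16,"dz":0,"twist":0},{"claw":0,"dx":-2.5,"dy":16,"dz":0,"twist":0}]'
python3 - <<'E'
from h import *
s,im,d=snap("wrist");print(s["tool_pos"],s["contact_force"])
cv2.imwrite("pics/w3.png",cv2.resize(im[90:210,240:400],(800,600),interpolation=2))
s,im,d=snap("scene");cv2.imwrite("pics/s3.png",cv2.resize(im[130:230,220:353],(800,600),interpolation=2))
E
```

```text
clock: 7.75
tool_pos: [0.5998, -0.0031, 0.3454]
eef_rot: [0.644, 0.765, 0.0, 0.0]
contact_force: [-0.5, 0.0, 0.1]
opening: 0.178
finger_force: 50.0
clock: 8.15
tool_pos: [0.5973, 0.0131, 0.3454]
eef_rot: [0.644, 0.765, 0.0, -0.0]
contact_force: [0.3, -0.2, -1.1]
opening: 0.179
finger_force: 50.0
[0.59726398 0.01307962 0.34536706] [ 0.25563884 -0.21257226 -1.12290318]
```

View pics/w3.png

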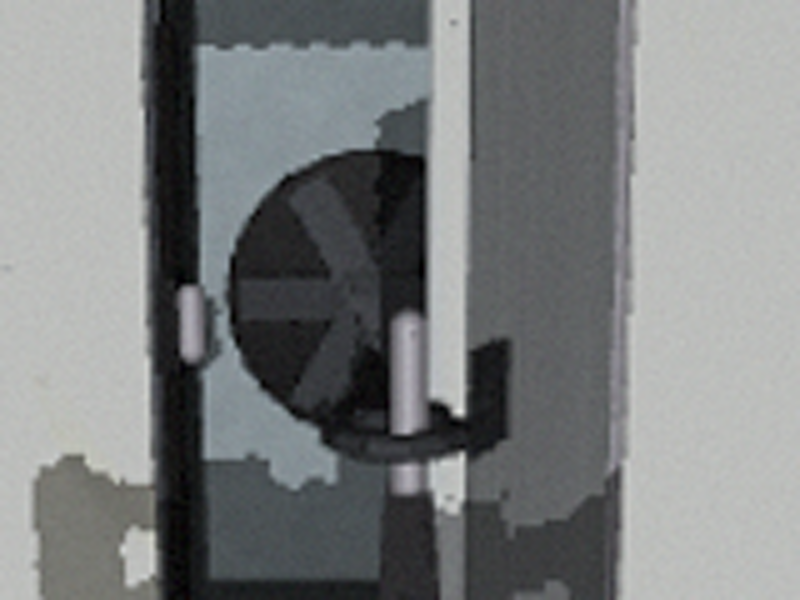

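View pics/s3.png

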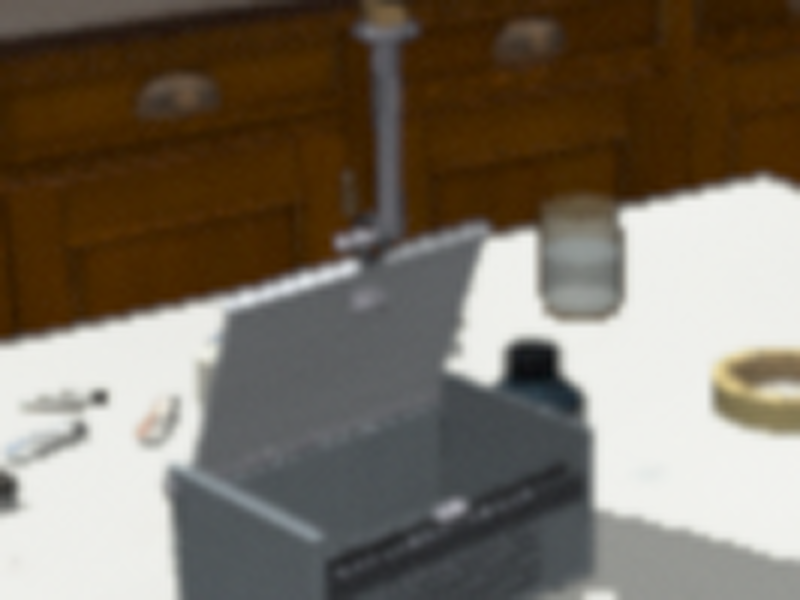

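The wrist view shows the ring around the prong at crop (405,445), with the tip well beyond at row 310, and the forces are nil. I'll draw the flap down along the arc.

```bash
python3 -m pendant '[{"claw":0,"dx":-5,"dy":-0.8,"dz":-1.5,"twist":0},{"claw":0,"dx":-9,"dy":-1.5,"dz":-4.5,"twist":0},{"claw":0,"dx":-13,"dy":-2.2,"dz":-7.4,"twist":0},{"claw":0,"dx":-19,"dy":-3.3,"dz":-11,"twist":0},{"claw":0,"dx":-25,"dy":-4.3,"dz":-15,"twist":0},{"claw":0,"dx":-25,"dy":-4.3,"dz":-15,"twist":0}]'
python3 -m pendant '[{"claw":0,"dx":-6,"dy":-0.9,"dz":-4.3,"twist":0},{"claw":0,"dx":-11.5,"dy":-1.9,"dz":-8.8,"twist":0},{"claw":0,"dx":-17,"dy":-2.8,"dz":-13.5,"twist":0},{"claw":0,"dx":-22,"dy":-3.6,"dz":-18.7,"twist":0},{"claw":0,"dx":-22,"dy":-3.6,"dz":-18.7,"twist":0}]'
```

```text
clock: 8.85
tool_pos: [0.571, 0.0071, 0.3296]
eef_rot: [0.645, 0.764, -0.001, -0.001]
contact_force: [1.1, -0.2, -1.2]
opening: 0.18
finger_force: 50.0
clock: 9.35
tool_pos: [0.5488, 0.0036, 0.3106]
eef_rot: [0.645, 0.764, -0.001, -0.001]
contact_force: [0.4, 0.4, -0.6]
opening: 0.178
finger_force: 50.0
```

```bash
python3 -m pendant '[{"claw":0,"dx":-4.6,"dy":-0.8,"dz":-5.2,"twist":0},{"claw":0,"dx":-9.3,"dy":-1.6,"dz":-10.9,"twist":0},{"claw":0,"dx":-13.5,"dy":-2.3,"dz":-16.7,"twist":0},{"claw":0,"dx":-17.5,"dy":-3,"dz":-22.7,"twist":0},{"claw":0,"dx":-21,"dy":-3.6,"dz":-29,"twist":0},{"claw":0,"dx":-24.5,"dy":-4.1,"dz":-35.3,"twist":0},{"claw":0,"dx":-24.5,"dy":-4.1,"dz":-35.3,"twist":0}]'
python3 - <<'E'
from h import *
s,im,d=snap("wrist");print(s["tool_pos"],s["contact_force"])
a=cv2.resize(im[90:210,240:400],(400,300),interpolation=2)
s,im,d=snap("scene");b=cv2.resize(im[130:230,220:353],(400,300),interpolation=2)
cv2.imwrite("pics/c4.png",np.hstack([a,b]))
E
```

```text
clock: 10.05
tool_pos: [0.5245, -0.0004, 0.2751]
eef_rot: [0.645, 0.764, -0.001, -0.001]
contact_force: [-0.9, 0.7, -1.1]
opening: 0.178
finger_force: 50.0
[ 5.24465251e-01 -4.43376974e-04  2.75148506e-01] [-0.9318976   0.65440394 -1.07961869]
```

View pics/c4.png

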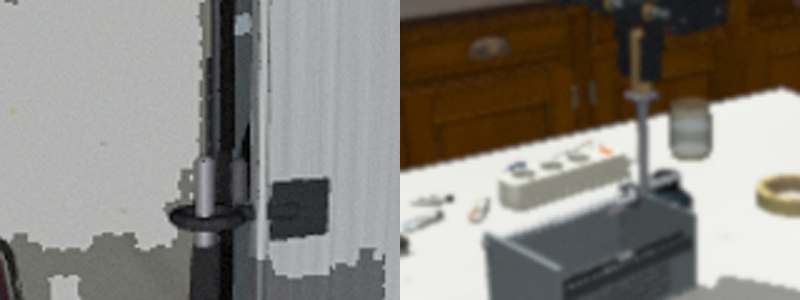

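The ring is still on the prong (left half, 204,215) and the flap has come down to about 0.5 rad. I'll continue to just above the earliest catch height.

```bash
python3 -m pendant '[{"claw":0,"dx":-3,"dy":-0.5,"dz":-6.5,"twist":0},{"claw":0,"dx":-5.6,"dy":-1,"dz":-13.2,"twist":0},{"claw":0,"dx":-8,"dy":-1.3,"dz":-20,"twist":0},{"claw":0,"dx":-10,"dy":-1.7,"dz":-26.9,"twist":0},{"claw":0,"dx":-11.6,"dy":-2,"dz":-34,"twist":0},{"claw":0,"dx":-12.5,"dy":-2.1,"dz":-38,"twist":0},{"claw":0,"dx":-12.5,"dy":-2.1,"dz":-38,"twist":0}]'
python3 -m pendant '[{"claw":0,"dx":-0.3,"dy":0,"dz":-2,"twist":0},{"claw":0,"dx":-0.5,"dy":0,"dz":-4,"twist":0},{"claw":0,"dx":-0.5,"dy":0,"dz":-4,"twist":0}]'
```

```text
clock: 10.85
tool_pos: [0.5127, -0.0023, 0.2375]
eef_rot: [0.645, 0.764, -0.001, -0.001]
contact_force: [-0.6, -0.2, -0.7]
opening: 0.177
finger_force: 50.0
clock: 11.15
tool_pos: [0.5125, -0.0023, 0.234]
eef_rot: [0.645, 0.764, -0.0, -0.0]
contact_force: [-0.3, -0.5, -0.3]
opening: 0.175
finger_force: 50.0
```

```bash
for k in 1; do python3 -m pendant '[{"claw":0,"dx":-0.2,"dy":0,"dz":-1,"twist":0},{"claw":0,"dx":-0.3,"dy":0,"dz":-2,"twist":0},{"claw":0,"dx":-0.4,"dy":0,"dz":-3,"twist":0},{"claw":0,"dx":-0.5,"dy":0,"dz":-4,"twist":0}]' | sed -n '2p;4p'; done
python3 -m pendant '[{"claw":0,"dx":-0.1,"dy":0,"dz":-1,"twist":0},{"claw":0,"dx":-0.2,"dy":0,"dz":-2,"twist":0},{"claw":0,"dx":-0.2,"dy":0,"dz":-3,"twist":0},{"claw":0,"dx":-0.3,"dy":0,"dz":-4,"twist":0}]' | sed -n '2p;4p'
python3 -m pendant '[{"claw":0,"dx":0,"dy":0,"dz":-1,"twist":0},{"claw":0,"dx":0,"dy":0,"dz":-2,"twist":0},{"claw":0,"dx":-0.1,"dy":0,"dz":-3,"twist":0}]' | sed -n '2p;4p'
```

```text
tool_pos: [0.5122, -0.0023, 0.2302]
contact_force: [-0.2, -1.1, 1.4]
tool_pos: [0.5119, -0.0023, 0.2261]
contact_force: [-0.7, -1.2, 0.7]
tool_pos: [0.5118, -0.0023, 0.2231]
contact_force: [-1.8, -1.3, 1.2]
```

```bash
python3 -m pendant '[{"claw":0,"dx":0,"dy":0,"dz":-1,"twist":0},{"claw":0,"dx":0,"dy":0,"dz":-2,"twist":0}]' | sed -n '2p;4p'
python3 -m pendant '[{"claw":0,"dx":0,"dy":0,"dz":-1,"twist":0},{"claw":0,"dx":0,"dy":0,"dz":-2,"twist":0}]' | sed -n '2p;4p'
python3 -m pendant '[{"claw":0,"dx":0,"dy":0,"dz":-1,"twist":0},{"claw":0,"dx":0,"dy":0,"dz":-2,"twist":0}]' | sed -n '2p;4p'
```

```text
tool_pos: [0.5117, -0.0023, 0.2211]
contact_force: [-2.5, -0.8, 2.0]
tool_pos: [0.5117, -0.0023, 0.2191]
contact_force: [-2.2, -0.9, 1.8]
tool_pos: [0.5118, -0.0023, 0.2172]
contact_force: [-4.5, -2.0, 6.0]
```

```bash
python3 -m pendant '[{"claw":0,"dx":-1,"dy":-0.2,"dz":0,"twist":0},{"claw":0,"dx":-2,"dy":-0.4,"dz":0,"twist":0}]' | sed -n '2p;4p'
python3 -m pendant '[{"claw":0,"dx":0,"dy":0,"dz":-0.5,"twist":0},{"claw":0,"dx":0,"dy":0,"dz":-1,"twist":0}]' | sed -n '2p;4p'
python3 -m pendant '[{"claw":0,"dx":0,"dy":0,"dz":-0.5,"twist":0},{"claw":0,"dx":0,"dy":0,"dz":-1,"twist":0}]' | sed -n '2p;4p'
```

```text
tool_pos: [0.5109, -0.0024, 0.2175]
contact_force: [0.4, -0.3, 0.5]
tool_pos: [0.511, -0.0024, 0.2169]
contact_force: [-0.7, -1.2, 7.6]
tool_pos: [0.5109, -0.0023, 0.216]
contact_force: [-1.2, -1.8, 6.4]
```

```bash
for i in 1; do python3 -m pendant '[{"claw":0,"dx":0,"dy":0,"dz":-0.5,"twist":0},{"claw":0,"dx":0,"dy":0,"dz":-1,"twist":0}]' | sed -n '2p;4p'
python3 -m pendant '[{"claw":0,"dx":0,"dy":0,"dz":-0.5,"twist":0},{"claw":0,"dx":0,"dy":0,"dz":-1,"twist":0}]' | sed -n '2p;4p'
python3 -m pendant '[{"claw":0,"dx":0,"dy":0,"dz":-0.5,"twist":0},{"claw":0,"dx":0,"dy":0,"dz":-1,"twist":0}]' | sed -n '2p;4p'; done
```

```text
tool_pos: [0.5108, -0.0024, 0.2146]
contact_force: [-0.2, -0.1, 3.8]
tool_pos: [0.5106, -0.0024, 0.2133]
contact_force: [0.5, -1.1, 2.3]
tool_pos: [0.5104, -0.0023, 0.2122]
contact_force: [1.1, -0.2, 2.2]
```

```bash
python3 -m pendant '[{"claw":0,"dx":0,"dy":0,"dz":-1,"twist":0},{"claw":0,"dx":0,"dy":0,"dz":-2,"twist":0}]' | sed -n '2p;4p'
python3 -m pendant '[{"claw":0,"dx":0,"dy":0,"dz":-0.5,"twist":0},{"claw":0,"dx":0,"dy":0,"dz":-1,"twist":0}]' | sed -n '2p;4p'
python3 -m pendant '[{"claw":0,"dx":0,"dy":0,"dz":-0.5,"twist":0},{"claw":0,"dx":0,"dy":0,"dz":-1,"twist":0}]' | sed -n '2p;4p'
python3 -m pendant '[{"claw":0,"dx":0,"dy":0,"dz":-0.5,"twist":0},{"claw":0,"dx":0,"dy":0,"dz":-1,"twist":0}]' | sed -n '2p;4p'
```

```text
tool_pos: [0.5102, -0.0024, 0.2102]
contact_force: [1.4, 0.2, 1.2]
tool_pos: [0.51, -0.0024, 0.2091]
contact_force: [-0.0, -0.1, 1.2]
tool_pos: [0.5099, -0.0025, 0.2082]
contact_force: [0.8, 0.4, 1.8]
tool_pos: [0.5099, -0.0025, 0.2072]
contact_force: [0.2, 1.3, 2.5]
```

```bash
python3 -m pendant '[{"claw":0,"dx":0,"dy":0,"dz":-0.5,"twist":0},{"claw":0,"dx":0,"dy":0,"dz":-1,"twist":0}]' | sed -n '2p;4p'
python3 -m pendant '[{"claw":0,"dx":0,"dy":0,"dz":-0.5,"twist":0},{"claw":0,"dx":0,"dy":0,"dz":-1,"twist":0}]' | sed -n '2p;4p'
python3 -m pendant '[{"claw":0,"dx":0,"dy":0,"dz":-0.5,"twist":0},{"claw":0,"dx":0,"dy":0,"dz":-1,"twist":0}]' | sed -n '2p;4p'
```

```text
tool_pos: [0.5099, -0.0026, 0.2062]
contact_force: [0.6, 0.1, 1.2]
tool_pos: [0.5099, -0.0026, 0.2052]
contact_force: [0.0, 0.6, 0.7]
tool_pos: [0.5099, -0.0026, 0.2042]
contact_force: [0.1, 0.8, 3.0]
```

```bash
python3 -m pendant '[{"claw":0,"dx":0,"dy":0,"dz":-0.5,"twist":0},{"claw":0,"dx":0,"dy":0,"dz":-0.7,"twist":0}]' | sed -n '2p;4p'
python3 -m pendant '[{"claw":0,"dx":0,"dy":0,"dz":-0.3,"twist":0},{"claw":0,"dx":0,"dy":0,"dz":-0.6,"twist":0}]' | sed -n '2p;4p'
python3 -m pendant '[{"claw":0,"dx":0,"dy":0,"dz":-0.3,"twist":0},{"claw":0,"dx":0,"dy":0,"dz":-0.6,"twist":0}]' | sed -n '2p;4p'
```

```text
tool_pos: [0.51, -0.0026, 0.2037]
contact_force: [-0.9, -0.5, 4.3]
tool_pos: [0.5101, -0.0026, 0.2032]
contact_force: [-1.1, 0.1, 6.6]
tool_pos: [0.5102, -0.0026, 0.2028]
contact_force: [-1.0, 0.4, 8.8]
```

```bash
python3 -m pendant '[{"claw":0,"dx":0,"dy":0,"dz":-0.3,"twist":0},{"claw":0,"dx":0,"dy":0,"dz":-0.6,"twist":0}]' | sed -n '2p;4p'
python3 -m pendant '[{"claw":0,"dx":0,"dy":0,"dz":-0.3,"twist":0},{"claw":0,"dx":0,"dy":0,"dz":-0.3,"twist":0}]' | sed -n '2p;4p'
```

```text
tool_pos: [0.5102, -0.0026, 0.2024]
contact_force: [-1.3, -0.4, 10.7]
tool_pos: [0.5102, -0.0026, 0.2022]
contact_force: [-1.1, 0.0, 11.2]
```

```bash
python3 -m pendant '[{"claw":0,"dx":0,"dy":0,"dz":-0.4,"twist":0},{"claw":0,"dx":0,"dy":0,"dz":-0.4,"twist":0},{"claw":0,"dx":0,"dy":0,"dz":-0.4,"twist":0}]' | sed -n '1,2p;4p'
python3 -m pendant '[{"claw":0,"dx":0.3,"dy":0,"dz":1.5,"twist":0},{"claw":0,"dx":0.3,"dy":0,"dz":3,"twist":0},{"claw":0,"dx":0.3,"dy":0,"dz":3,"twist":0}]' | sed -n '1,2p;4p'
python3 -m pendant '[{"claw":0,"dx":0,"dy":0,"dz":1.5,"twist":0},{"claw":0,"dx":0,"dy":0,"dz":3,"twist":0},{"claw":0,"dx":0,"dy":0,"dz":3,"twist":0}]' | sed -n '1,2p;4p'
python3 - <<'E'
from h import *
s,im,d=snap("wrist");print(s["tool_pos"],s["contact_force"])
cv2.imwrite("pics/w5.png",im[90:210,240:400])
s,im,d=snap("scene")
a=cv2.resize(cv2.imread("pics/w5.png"),(400,300),interpolation=2)
cv2.imwrite("pics/c5.png",np.hstack([a,cv2.resize(im[130:230,220:353],(400,300),interpolation=2)]))
E
```

```text
clock: 16.75
tool_pos: [0.5103, -0.0025, 0.2019]
contact_force: [-0.9, 0.2, 11.5]
clock: 17.05
tool_pos: [0.51, -0.0027, 0.2039]
contact_force: [-0.4, 0.7, 2.1]
clock: 17.35
tool_pos: [0.5102, -0.0028, 0.2069]
contact_force: [0.3, -0.3, -1.4]
[ 0.51015812 -0.00278142  0.20690618] [ 0.29948288 -0.28563328 -1.3907286 ]
```

View pics/c5.png

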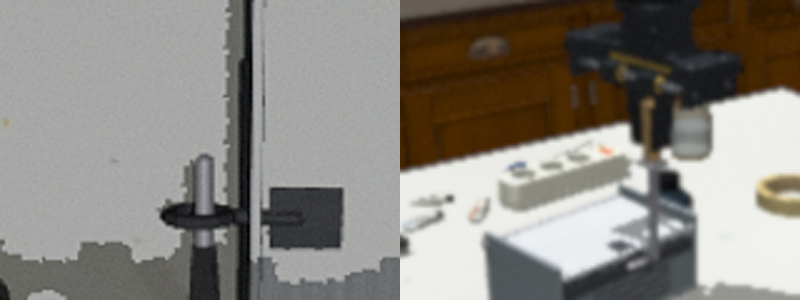

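The flap lies level in the scene crop and the prong is centred in the ring with no load, so the catch seems to hold. I'll unhook straight out along -y.

```bash
python3 -m pendant '[{"claw":0,"dx":0,"dy":0,"dz":1.5,"twist":0},{"claw":0,"dx":0,"dy":0,"dz":1.5,"twist":0},{"claw":0,"dx":0.8,"dy":-5,"dz":1.5,"twist":0},{"claw":0,"dx":1.6,"dy":-10,"dz":1.5,"twist":0},{"claw":0,"dx":2.5,"dy":-15,"dz":1.5,"twist":0},{"claw":0,"dx":3.3,"dy":-20,"dz":1.5,"twist":0}]' | sed -n '2p;4p'
python3 -m pendant '[{"claw":0,"dx":1,"dy":-6,"dz":0,"twist":0},{"claw":0,"dx":2,"dy":-13,"dz":0,"twist":0},{"claw":0,"dx":3.3,"dy":-20,"dz":0,"twist":0},{"claw":0,"dx":5,"dy":-30,"dz":0,"twist":0},{"claw":0,"dx":5,"dy":-30,"dz":0,"twist":0}]' | sed -n '2p;4p'
python3 - <<'E'
from h import *
s,im,d=snap("wrist");print(s["clock"],s["tool_pos"],s["contact_force"])
a=cv2.resize(im[60:220,213:427],(400,300),interpolation=2)
s,im,d=snap("scene")
cv2.imwrite("pics/c6.png",np.hstack([a,cv2.resize(im[130:230,220:353],(400,300),interpolation=2)]))
P,u,v=cloud("scene",d); F=P[(P[:,0]>.53)&(P[:,0]<.63)&(P[:,1]>-.03)&(P[:,1]<.1)&(P[:,2]>.06)&(P[:,2]<.25)]
print("flap z pct",np.percentile(F[:,2],[5,50,95]).round(3))
E
```

```text
tool_pos: [0.5137, -0.0234, 0.2085]
contact_force: [0.6, 1.0, -1.0]
tool_pos: [0.5187, -0.0548, 0.2084]
contact_force: [0.6, 0.1, -1.4]
18.55 [ 0.51869227 -0.05484849  0.20836596] [ 0.56503011  0.10323427 -1.39310225]
flap z pct [0.084 0.086 0.088]
```

View pics/c6.png

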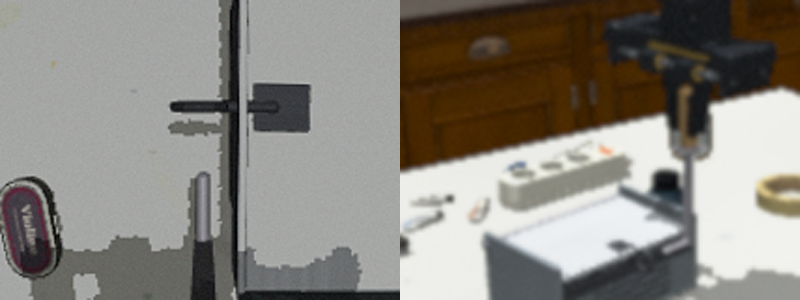

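The flap stays shut and level (z 0.086) and the prong is clear of the ring. Next I'll carry the pole back above the fork.

```bash
python3 -m pendant '[{"claw":0,"dx":0,"dy":-2,"dz":20,"twist":0},{"claw":0,"dx":0,"dy":-10,"dz":60,"twist":-0.03},{"claw":0,"dx":-5,"dy":-35,"dz":95,"twist":-0.08},{"claw":0,"dx":-14,"dy":-75,"dz":112,"twist":-0.13},{"claw":0,"dx":-22,"dy":-115,"dz":112,"twist":-0.18},{"claw":0,"dx":-31,"dy":-160,"dz":112,"twist":-0.22},{"claw":0,"dx":-40,"dy":-205,"dz":112,"twist":-0.26},{"claw":0,"dx":-47,"dy":-236,"dz":112,"twist":-0.26}]'
python3 -m pendant '[{"claw":0,"dx":0,"dy":-7,"dz":0,"twist":0},{"claw":0,"dx":0,"dy":-7,"dz":0,"twist":0},{"claw":0,"dx":0,"dy":-7,"dz":0,"twist":0},{"claw":0,"dx":0,"dy":-7,"dz":0,"twist":0}]'
python3 - <<'E'
from h import *
s,im,d=snap("wrist");print(s["clock"],s["tool_pos"],s["contact_force"])
cv2.imwrite("pics/w7.png",cv2.resize(im[90:240,221:421],(800,600),interpolation=2))
print("expected tines mid",wproj(s,[.4705,-.2995,.13]))
for q in("prong_tip","collar","fork","pole"):
    for x in nets.place_of("wrist",q)[:2]:print(q,x["confidence"],np.array(x["position"])*[640,400])
E
```

```text
clock: 19.45
tool_pos: [0.4703, -0.2917, 0.3204]
eef_rot: [0.74, 0.673, -0.001, 0.0]
contact_force: [0.2, 0.0, -1.3]
opening: 0.178
finger_force: 50.0
clock: 19.85
tool_pos: [0.4724, -0.2933, 0.3208]
eef_rot: [0.737, 0.676, 0.001, -0.0]
contact_force: [0.2, -0.1, -1.5]
opening: 0.178
finger_force: 50.0
19.85 [ 0.47243935 -0.29325494  0.32075178] [ 0.22261998 -0.11478884 -1.51485968]
expected tines mid [320.08832256 181.26541717]
prong_tip 0.79 [234.816 133.6  ]
prong_tip 0.71 [320.192 150.4  ]
collar 0.76 [201.728 189.92 ]
collar 0.65 [321.408 236.52 ]
fork 0.91 [319.296 184.48 ]
pole 0.92 [234.112 169.6  ]
pole 0.59 [321.728 189.2  ]
```

View pics/w7.png

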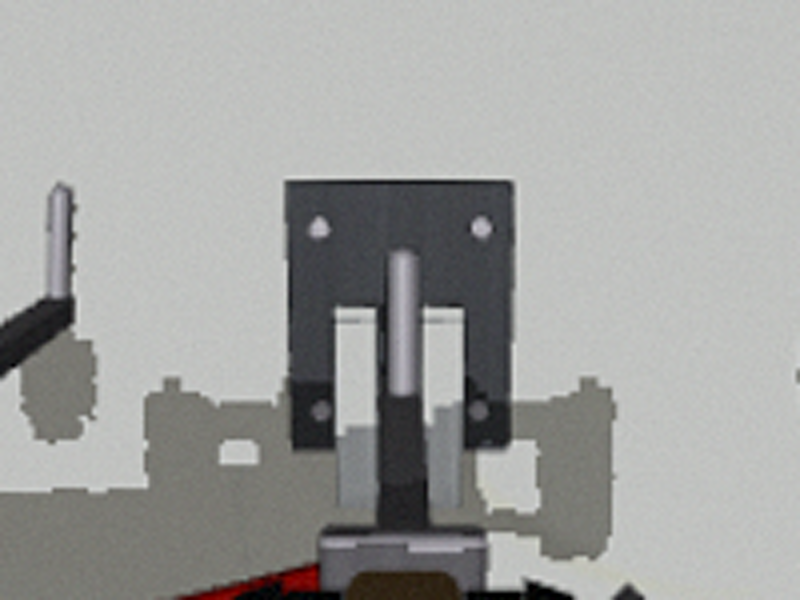

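The prong (column 403) sits over the fork gap (378–422, centre about 400). I need about 1 mm in x and 5 mm in y, then down.

```bash
python3 -m pendant '[{"claw":0,"dx":-1,"dy":-5,"dz":0,"twist":0},{"claw":0,"dx":-1,"dy":-5,"dz":0,"twist":0},{"claw":0,"dx":-1,"dy":-5,"dz":0,"twist":0},{"claw":0,"dx":-1,"dy":-5,"dz":0,"twist":0}]'
```

```text
clock: 20.5
tool_pos: [0.4706, -0.3006, 0.3205]
eef_rot: [0.739, 0.674, 0.0, -0.0]
contact_force: [-0.2, 0.1, -0.9]
opening: 0.177
finger_force: 50.0
```

```bash
python3 -m pendant '[{"claw":0,"dx":0.6,"dy":2.2,"dz":0,"twist":0},{"claw":0,"dx":0.6,"dy":2.2,"dz":-15,"twist":0},{"claw":0,"dx":0.6,"dy":2.2,"dz":-30,"twist":0},{"claw":0,"dx":0.6,"dy":2.2,"dz":-45,"twist":0},{"claw":0,"dx":0.6,"dy":2.2,"dz":-52,"twist":0},{"claw":0,"dx":0.6,"dy":2.2,"dz":-52,"twist":0}]'
python3 -m pendant '[{"claw":0,"dx":0,"dy":0,"dz":-4,"twist":0},{"claw":0,"dx":0,"dy":0,"dz":-9,"twist":0},{"claw":0,"dx":0,"dy":0,"dz":-14,"twist":0},{"claw":0,"dx":0,"dy":0,"dz":-20,"twist":0},{"claw":0,"dx":0,"dy":0,"dz":-26,"twist":0},{"claw":0,"dx":0,"dy":0,"dz":-26,"twist":0}]'
```

```text
clock: 21.1
tool_pos: [0.4707, -0.298, 0.2678]
eef_rot: [0.738, 0.674, -0.0, -0.001]
contact_force: [-0.5, -0.7, -1.0]
opening: 0.175
finger_force: 50.0
clock: 21.7
tool_pos: [0.4706, -0.2982, 0.2416]
eef_rot: [0.739, 0.674, -0.0, -0.001]
contact_force: [-0.0, 0.8, -1.0]
opening: 0.179
finger_force: 50.0
```

```bash
python3 -m pendant '[{"claw":0,"dx":0,"dy":0,"dz":-12,"twist":0},{"claw":0,"dx":0,"dy":0,"dz":-26,"twist":0},{"claw":0,"dx":0,"dy":0,"dz":-40,"twist":0},{"claw":0,"dx":0,"dy":0,"dz":-54,"twist":0},{"claw":0,"dx":0,"dy":0,"dz":-66,"twist":0},{"claw":0,"dx":0,"dy":0,"dz":-76,"twist":0},{"claw":0,"dx":0,"dy":0,"dz":-82,"twist":0},{"claw":0,"dx":0,"dy":0,"dz":-82,"twist":0}]'
python3 -m pendant '[{"claw":0,"dx":0,"dy":0,"dz":-2,"twist":0},{"claw":0,"dx":0,"dy":0,"dz":-4,"twist":0},{"claw":0,"dx":0,"dy":0,"dz":-5,"twist":0},{"claw":0,"dx":0,"dy":0,"dz":-5,"twist":0}]'
```

```text
clock: 22.5
tool_pos: [0.4708, -0.2982, 0.1597]
eef_rot: [0.738, 0.674, -0.0, -0.001]
contact_force: [0.1, -0.2, -0.7]
opening: 0.18
finger_force: 50.0
clock: 22.9
tool_pos: [0.4712, -0.2985, 0.1556]
eef_rot: [0.739, 0.674, 0.0, 0.0]
contact_force: [0.3, -0.1, -1.4]
opening: 0.177
finger_force: 50.0
```

```bash
python3 -m pendant '[{"claw":0,"dx":0,"dy":0,"dz":-1,"twist":0},{"claw":0,"dx":0,"dy":0,"dz":-2,"twist":0},{"claw":0,"dx":0,"dy":0,"dz":-2,"twist":0}]' | sed -n '2p;4p'
python3 -m pendant '[{"claw":0,"dx":0,"dy":0,"dz":-0.5,"twist":0},{"claw":0,"dx":0,"dy":0,"dz":-1,"twist":0},{"claw":0,"dx":0,"dy":0,"dz":-1,"twist":0}]' | sed -n '2p;4p'
python3 -m pendant '[{"claw":0,"dx":0,"dy":0,"dz":-0.5,"twist":0},{"claw":0,"dx":0,"dy":0,"dz":-0.7,"twist":0},{"claw":0,"dx":0,"dy":0,"dz":-0.7,"twist":0}]' | sed -n '2p;4p'
```

```text
tool_pos: [0.4711, -0.2984, 0.1534]
contact_force: [-0.1, -0.9, -1.6]
tool_pos: [0.4711, -0.2984, 0.1525]
contact_force: [0.5, -0.7, -1.4]
tool_pos: [0.4712, -0.2984, 0.1518]
contact_force: [0.4, 0.7, -1.9]
```

```bash
python3 -m pendant '[{"claw":0,"dx":0,"dy":0,"dz":-0.5,"twist":0},{"claw":0,"dx":0,"dy":0,"dz":-0.8,"twist":0},{"claw":0,"dx":0,"dy":0,"dz":-0.8,"twist":0}]' | sed -n '2p;4p'
python3 -m pendant '[{"claw":0,"dx":0,"dy":0,"dz":-0.5,"twist":0},{"claw":0,"dx":0,"dy":0,"dz":-0.8,"twist":0},{"claw":0,"dx":0,"dy":0,"dz":-0.8,"twist":0}]' | sed -n '2p;4p'
```

```text
tool_pos: [0.4712, -0.2984, 0.1516]
contact_force: [-1.2, 0.6, 5.6]
tool_pos: [0.4712, -0.2984, 0.1516]
contact_force: [-2.3, 1.3, 11.1]
```

The collar is seated at the original height. I'll ease off, release and retreat upwards.

```bash
python3 -m pendant '[{"claw":0,"dx":0,"dy":0,"dz":1.2,"twist":0},{"claw":0,"dx":0,"dy":0,"dz":1.2,"twist":0},{"claw":0.25,"dx":0,"dy":0,"dz":1.2,"twist":0},{"claw":0.4,"dx":0,"dy":0,"dz":1.2,"twist":0},{"claw":0.7,"dx":0,"dy":0,"dz":1.2,"twist":0},{"claw":0.8,"dx":0,"dy":0,"dz":1.2,"twist":0},{"claw":0.8,"dx":0,"dy":0,"dz":1.2,"twist":0},{"claw":0.8,"dx":0,"dy":0,"dz":1.2,"twist":0}]'
python3 -m pendant '[{"claw":0.8,"dx":0,"dy":0,"dz":0,"twist":0},{"claw":0.8,"dx":0,"dy":0,"dz":15,"twist":0},{"claw":0.8,"dx":0,"dy":0,"dz":40,"twist":0},{"claw":0.8,"dx":0,"dy":0,"dz":75,"twist":0},{"claw":0.8,"dx":0,"dy":0,"dz":110,"twist":0},{"claw":0.8,"dx":0,"dy":0,"dz":140,"twist":0},{"claw":0.8,"dx":0,"dy":0,"dz":160,"twist":0},{"claw":0.8,"dx":0,"dy":0,"dz":160,"twist":0}]'
python3 - <<'E'
from h import *
s,im,d=snap("wrist");print(s["clock"],s["tool_pos"],s["contact_force"])
a=cv2.resize(im[90:240,221:421],(400,300),interpolation=2)
s,im,d=snap("scene")
cv2.imwrite("pics/c8.png",np.hstack([a,cv2.resize(im[110:275,230:450],(400,300),interpolation=2)]))
E
```

```text
clock: 25.2
tool_pos: [0.4712, -0.2984, 0.1514]
eef_rot: [0.739, 0.674, 0.0, -0.0]
contact_force: [-0.2, 0.6, 0.6]
opening: 0.681
finger_force: 0.0
clock: 26.0
tool_pos: [0.4728, -0.2989, 0.3143]
eef_rot: [0.739, 0.674, 0.001, 0.003]
contact_force: [0.0, 0.0, 0.1]
opening: 0.797
finger_force: 0.0
26.0 [ 0.47280857 -0.29888626  0.31432133] [0.02545706 0.02056784 0.05026589]
```

View pics/c8.png

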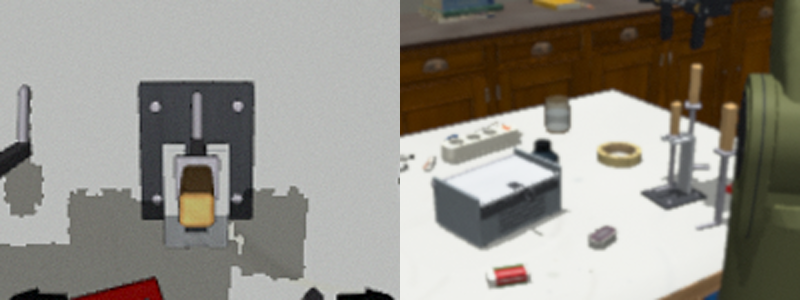

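The pole hangs in the fork (left crop, 197,190), the flap is shut (right crop, 500,185), and the other things are where they were. I'll hand the job in.

```bash
python3 -c "
from plant import r
print(r.finish_job())"
```

```text
the job is handed in; nothing more can be done
None
```

I closed the flap with the pole and it stayed shut after I unhooked (peak force on it about 13 N); the pole is back in its fork, nothing else looks moved, and I handed the job in at about 26 s.

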